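Close a watch back with the treadle case press

ROBOT

A 7-joint arm with a two-finger parallel gripper is mounted at the origin on a cart in front of the work surface, level with it; the furniture and walls round the work are solid. World frame = base frame: x ahead of the robot, y to its left, z up, the work surface at z = 0. Lengths are in mm, angles in rad, forces in N, time in s.
With the tool pointing down it reaches from about 400 to 875 mm from the base axis. Payload 19.3 kg.
Tool frame: the origin (TCP) lies at the very end of the fingers, on their centre line; the grasp point (between the pads) lies 19 mm behind it (grip_point_offset is the z of the grasp point in the tool frame, in mm); z points along the fingers, y is the line along which they close (so a half turn about z gives the same grasp; the last joint's range is limited). The gripper opens to 85 mm and grips with 20 to 120 N. Pads are 22 mm wide; open, the fingers measure 114 mm over their backs; the gripper's body (76 mm by 85 mm) begins 54 mm behind the grasp point. The pads swing forward as they close: fully open they stand 13 mm farther back than shut.
Start: joints at [1.04, 0.521, -0.036, 1.599, 0.021, 1.021, -0.113], TCP at [277.888, -559.815, 231.291] pointing down, gripper open.
Joint ranges: [-2.91, 2.91], [-0.3, 2.13], [-1.5, 1.42], [0.17, 2.43], [-1.26, 4.41], [0.16, 1.93], [-2.52, 2.52]. Speed limits (rad/s): [1.89, 1.89, 2.39, 2.39, 3.01, 3.01, 3.01].

INTERFACE

Orientations are given as a 3x3 rotation matrix whose columns are the frame's x, y, z axes.
In Python, from workcell import movep, movel, goto_joints, open_gripper, clamp, wait, inverse_kinematics, read_state, camera, PlanningError, finish_job, grip_point_offset gives the robot as it stands. Calls block until the motion is done:
- movep(position, orientation): joint-space move of the TCP to a pose.
- movel(position, frame=None, max_speed=150, guard=None): straight line of the TCP; frame=None keeps the orientation; max_speed is the mean speed in mm/s. With guard (N) it stops when the force on the tool has changed by that much, and returns True; else False.
- goto_joints(angles): joint-space move.
- open_gripper() and clamp(): open the fingers fully, or close them until they stop; the grip force is fixed at half the most.
- wait(seconds).
- inverse_kinematics(position, orientation): joint angles nearest the present ones, or None.
- read_state(): the state.
- camera(name): name is "scene" or "top" or "wrist"; returns a dict with "image" (480x640x3 uint8, blue, green, red), "range_z" (480x640 float32, mm along the optical axis (not along the pixel's ray), 0 where there is no reading), "fx", "fy", "cx", "cy" (pixels), "cam_to_world" (4x4, takes a point from camera to world coordinates). Camera axes: x right, y up, looking along -z (the intrinsics and any distortion apply to the point x, -y, -z); pixel columns grow to the right and rows downward; lengths in mm; the calibration is good to about 2 mm. A picture is of the moment at which its call begins.
A pose or a line that the arm cannot do raises PlanningError and nothing moves.
- finish_job(): hands the job in; it is judged then, once.
The state is a dict: "time": time; "qpos": joint angles; "qvel": joint speeds; "joint_efforts": joint torques, N m; "eef_pos": TCP position; "tool_rot": TCP orientation; "ft_force": force on the tool from outside, world axes, zero at the start; "torque": the same for the moment, N m; "finger_gap": finger opening in mm; "gripper_force": force on a finger pad.
Only numpy, scipy, OpenCV 4.12 (cv2) and the standard library are available. Lean on these libraries where they do the work, as an engineer would, in place of code of your own. Each camera call takes 0.05 s, during which the arm holds its last target. There are 200 camera calls.

TASK

Lay the watch, back still up, between the four pins of the press's loading slide with its lugs along the slide, and push the slide fully home under the punch. Then press the treadle right down to its stop so the punch snaps the back on, and let the treadle come up again; leave the slide in and the other tools on the bench where they are.

Things in the scene. Friction and masses are not known exactly. Their poses are not given: they have to be found in the camera images.
- press: green watch-case press, fixed, base 315 x 104 mm. Origin on the bench under the punch axis; x to its rear (treadle at the -x end, by the robot), y is the way the slide is pushed in (loaded at the -y side, robot's right). Frame and beam over the punch: 50 mm wide, 165 mm high, 75 mm in front of the origin to 100 mm behind. Yaw varies up to 0.35 rad
- treadle (a joint): treadle angle, rad: 0 up (rest), 0.14 right down on its stop; sprung up, hinged at the rear. At the pad it takes about 4 N at first, 11 N near the stop and some 3 N more as the watch back goes in. Works the punch by pull rod and beam: punch face 80 mm above the bench at rest, 69 mm at the stop
- treadle_pad (a point): middle of the top of the black ribbed rubber treadle pad (70 mm along x, 84 mm across), the place to press; moves with the treadle: 76 mm above the bench at rest, about 35 mm lower at the stop. It is 160 mm in front of the punch axis
- slide (a joint): travel of the loading slide, m: 0 fully out, 0.100 fully home on its end stop (nest exactly under the punch). Slides with about 2.5 N of friction and stays where it is left
- slide_grip (a point): middle of the outer (-y of the press) face of the black upright block at the slide's outer end, the face to push; 74 mm above the bench. The block is 36 mm wide, 11 mm thick, and its top is 10 mm above this point; moves with the slide, 121 mm out from the nest
- nest (a point): centre of the slide's steel top between four white pins, where the middle of the watch's underside goes, 58 mm above the bench, axes as the press; moves with the slide. Pins: 7 mm thick, round-topped, 8 mm high, at 17.7 mm either side in x and y. The watch has 1.5 mm play; lugs go in the 28 mm gaps towards +y and -y, fingers in the like gaps towards +x and -x
- watch: steel wristwatch head, no strap, back up on the cushion: round case 40 mm across, 10 mm high, sides vertical from 3 to 8.5 mm; lugs 19 mm wide over all reach 25 mm from the centre along +y and -y, so grip across its x. About 80 g. Origin: centre of the underside, z up. Right in the nest either way round (half a turn). Its back stands 14.5 mm above the underside until closed
- watch_back (a joint): how far the brass-coloured back has been pressed into the case, m: 0 proud, 0.003 closed. It takes about 8 N on the back to move it and stays where it is
- cushion: round blue casing cushion fixed to the bench, 74 mm in diameter, 18 mm high, flat top; the watch lies on it. Origin at the centre of its underside
- loupe: bystander: small black loupe with white cover, 27 x 58 x 14 mm, loose on the bench
- tweezers: bystander: steel tweezers, 16 x 141 x 7 mm, loose on the bench
There are look-alikes about, which are no part of the job. Several things have the shape of the watch; the one meant has the colours described above.

How it is judged:
By the outcome, as a careful person would: the job done as asked, in the order asked, and still so for the second after the job is handed in, with the robot touching nothing.
It also fails if it takes over 54 s, if anything falls off the work surface, if the arm or the gripper's body presses on something with over 40 N, if the wrist force passes 120 N, or if a joint passes its speed limit or range.

## Working session

There is one attempt and no reset: what is moved stays moved. The work goes in short steps, each a Python script; the robot and the scene stay as the last script left them, time stands still between calls to the robot, and variables do not carry over. Pictures are saved under pics/ and viewed, at most 10 in all, crops included, and the job is handed in when it is done.

```bash
ls; mkdir -p pics; cat > h.py <<'E'
import numpy as np, cv2, pickle
from workcell import *
def snap(n,tag):
    c=camera(n); pickle.dump(c,open(f'pics/{tag}.pkl','wb')); cv2.imwrite(f'pics/{tag}.png',c['image']); return c
def load(tag): return pickle.load(open(f'pics/{tag}.pkl','rb'))
def cloud(c):
    v,u=np.mgrid[0:480,0:640]; d=c['range_z']
    P=np.stack([(u-c['cx'])/c['fx']*d,-(v-c['cy'])/c['fy']*d,-d,np.ones_like(d)],-1)
    W=P@np.array(c['cam_to_world']).T
    W[d==0]=np.nan
    return W[...,:3]
def onplane(c,u,v,z):
    T=np.array(c['cam_to_world']); r=T[:3,:3]@np.array([(u-c['cx'])/c['fx'],-(v-c['cy'])/c['fy'],-1]); o=T[:3,3]
    return o+r*(z-o[2])/r[2]
E
python3 - <<'E'
from h import *
for n in ('scene','top'):
    c=snap(n,n+'0'); print(n,[k for k in c],c['fx'],c['cam_to_world'])
print(read_state()['time'],read_state()['tool_rot'])
E
```

```text
pics
scene ['image', 'range_z', 'fx', 'fy', 'cx', 'cy', 'cam_to_world'] 503.09759653363017 [[-7.29180670e-01  4.05115346e-01 -5.51522535e-01 -1.32486382e+01]
 [-6.84274879e-01 -4.41023227e-01  5.80746419e-01  5.96485045e+02]
 [-7.96496133e-03  8.00862079e-01  5.98795867e-01  6.87251916e+02]
 [ 0.00000000e+00  0.00000000e+00  0.00000000e+00  1.00000000e+00]]
top ['image', 'range_z', 'fx', 'fy', 'cx', 'cy', 'cam_to_world'] 598.4476231899932 [[ 1.39109228e-02  9.86120729e-01 -1.65446046e-01  3.17381202e+02]
 [-9.99888256e-01  1.46247513e-02  3.09709423e-03 -1.85038337e+01]
 [ 5.47371608e-03  1.65384474e-01  9.86213980e-01  1.37928817e+03]
 [ 0.00000000e+00  0.00000000e+00  0.00000000e+00  1.00000000e+00]]
0.1 [[ 8.95706394e-01  4.44645670e-01 -5.32083252e-04]
 [ 4.44645979e-01 -8.95705983e-01  8.63355054e-04]
 [-9.27030654e-05 -1.00990132e-03 -9.99999486e-01]]
```

View pics/top0.png

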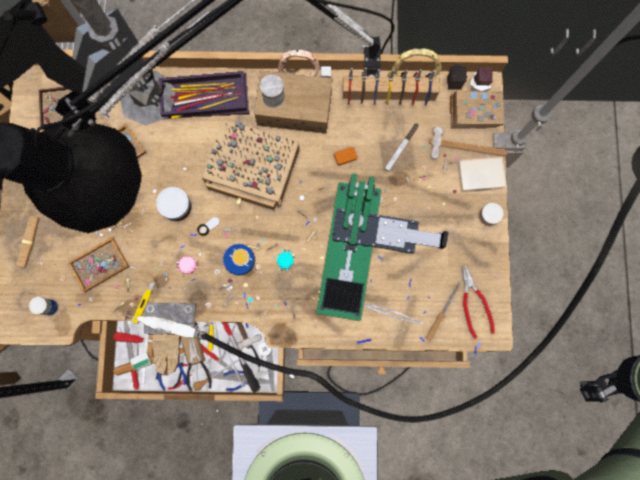

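View pics/scene0.png

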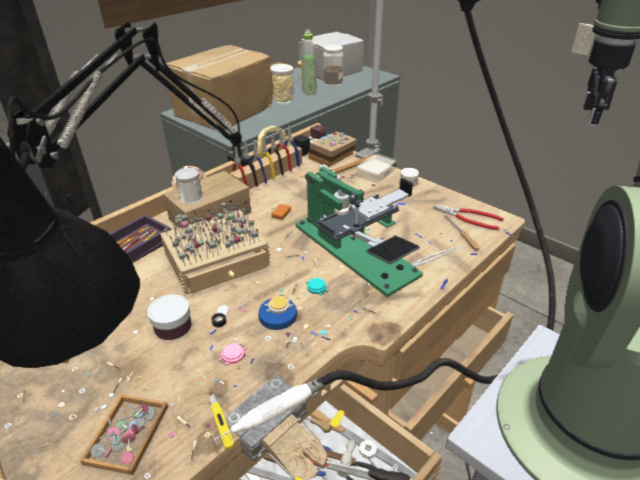

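The top view shows the watch on the blue cushion at about (240,259). The press runs from its treadle pad at (344,296) to its rear at (362,190), and the slide sticks out right to its grip at (444,240). I'll enlarge these.

```bash
python3 - <<'E'
from h import *
c=load('top0'); im=c['image']
a=cv2.resize(im[170:325,310:455],None,fx=3.8,fy=3.8,interpolation=cv2.INTER_CUBIC)
b=cv2.resize(im[238:282,218:262],(240,240),interpolation=cv2.INTER_CUBIC)
o=np.zeros((592,800,3),np.uint8); o[:a.shape[0],:a.shape[1]]=a; o[:240,555:795]=b
cv2.imwrite('pics/crop1.png',o)
W=cloud(c)
for n,(u,v) in dict(watch=(240,259),cush=(228,268),pad=(344,296),grip=(444,240),nest=(397,234)).items(): print(n,W[v,u].round(1))
# green base points
hsv=cv2.cvtColor(im,cv2.COLOR_BGR2HSV)
E
```

```text
watch [517.4 151.7  39.1]
cush [499.4 181.3  16.8]
pad [433.8 -82.5  74.1]
grip [ 559.7 -301.7   83.4]
nest [ 576.8 -201.8   56.9]
```

View pics/crop1.png

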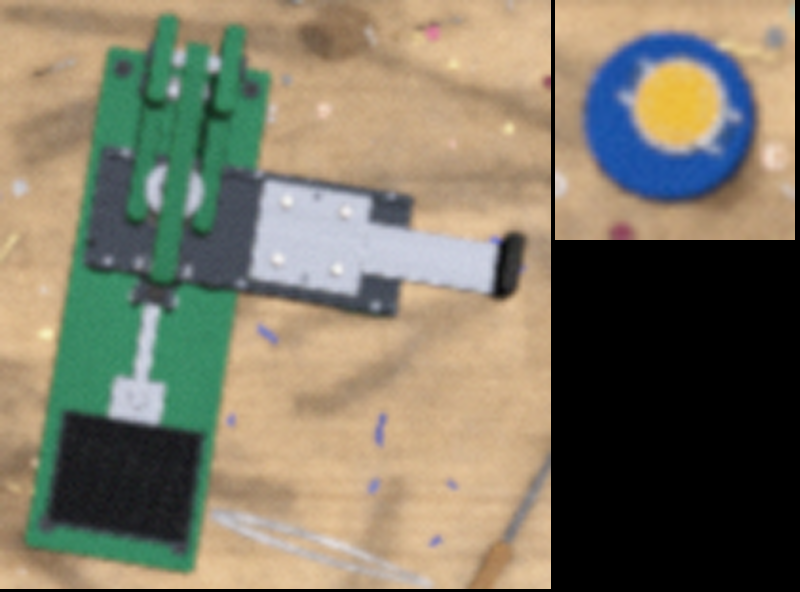

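```bash
cat >> h.py <<'E'
def rot(yaw):  # tool y along world angle yaw, pointing down
    a,b=np.cos(yaw),np.sin(yaw); return np.array([[-b,a,0],[a,b,0],[0,0,-1.]])
E
python3 - <<'E'
from h import *
c=load('top0')
p=lambda x,y,z: onplane(c,310+x/3.8-.37,170+y/3.8-.37,z)[:2]
q=lambda x,y,z: onplane(c,218+(x-555)/5.4545-.4,238+y/5.4545-.4,z)[:2]
pins=np.array([p(*k,65) for k in((287,201),(346,211),(278,259),(337,269))]); print(pins.round(1))
nest=pins.mean(0); dy=(pins[0]+pins[2]-pins[1]-pins[3]); yaw=np.arctan2(-dy[0],dy[1]); dx=pins[0]+pins[1]-pins[2]-pins[3]
print('nest',nest,yaw,np.arctan2(dx[1],dx[0]),np.hypot(*dy)/2,np.hypot(*dx)/2)
pad=np.array([p(*k,76) for k in((65,412),(203,432),(185,543),(48,522))]); print('pad',pad.mean(0),pad.round(0).tolist())
L=(q(645,68,22)+q(627,97,22))/2;R=(q(735,115,22)+q(713,150,22))/2
w=q(679,105,32); d=L-R; wy=np.arctan2(-d[0],d[1]); print('watch',w,(L+R)/2,wy,np.hypot(*d))
for yw in (wy,wy+np.pi): print(inverse_kinematics([*w,170],rot(yw)))
for yw in (yaw,yaw+np.pi): print(inverse_kinematics([*nest,140],rot(yw)))
movep([*w,190],rot(wy)); s=read_state(); print(s['time'],s['finger_gap'])
snap('wrist','w1')
E
```

```text
[[ 601.1 -174.3]
 [ 595.6 -209.1]
 [ 566.1 -168.8]
 [ 560.7 -203.5]]
nest [ 580.84946456 -188.94773298] -0.15654746496477018 -0.15734858926169884 35.183656483463096 35.35859223980605
pad [435.43273033 -79.33564385] [[472.0, -44.0], [462.0, -124.0], [398.0, -114.0], [409.0, -35.0]]
watch [523.37077003 152.01465108] [523.86123883 152.84228028] -0.502178136675263 43.02264766122439
[ 0.01832033  0.5221088  -0.56042315  1.85102494  0.35452616  0.86889463
 -1.21663474]
[ 0.43053774  0.81245801 -1.27516888  1.83200557  0.850264    1.17890792
  1.5057339 ]
[ 0.43488275  0.6202176  -0.31867971  1.70739374  0.24413966  0.853144
 -0.14633251]
[-0.27291744  0.75531316  0.77653495  1.74653032 -0.65046511  0.91629207
 -2.51635624]
2.7667 85.60032453371679
```

View pics/w1.png

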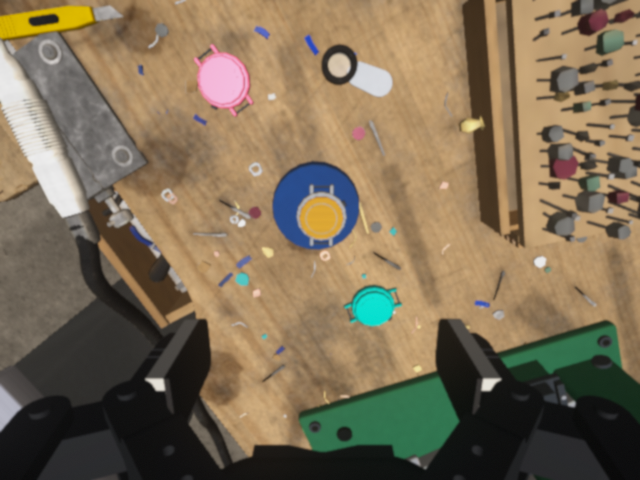

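Wrist view: the brass-backed watch is at about (321,216), lugs near vertical in the image, so the yaw is right to a degree or two. I'll refine by centroid, then grasp.

```bash
python3 - <<'E'
from h import *
c=load('w1'); hsv=cv2.cvtColor(c['image'],cv2.COLOR_BGR2HSV)
m=cv2.inRange(hsv,(10,120,120),(30,255,255)); m[:180]=0;m[250:]=0;m[:,:290]=0;m[:,350:]=0
m=cv2.morphologyEx(m,cv2.MORPH_OPEN,np.ones((5,5),np.uint8))
n,l,st,ce=cv2.connectedComponentsWithStats(m); i=1+st[1:,4].argmax(); print(st[i],ce[i])
w=onplane(c,*ce[i],32.5); print(w, np.nanmedian(cloud(c)[m>0],0))
g=onplane(c,320.5,216,32.5)
# lug detail crop
cv2.imwrite('pics/w1c.png',cv2.resize(c['image'][155:260,265:370],None,fx=5.5,fy=5.5,interpolation=cv2.INTER_CUBIC))
T=np.array(c['cam_to_world']); print(T.round(3), read_state()['eef_pos'])
E
```

```text
[ 300  197   43   41 1369] [320.88531775 217.34039445]
[523.06464828 155.07931079  32.5       ] [523.1721458  155.13909737  32.80356202]
[[ 8.76000e-01  4.58000e-01  1.51000e-01  5.61345e+02]
 [-4.82000e-01  8.32000e-01  2.75000e-01  2.22032e+02]
 [ 1.00000e-03 -3.14000e-01  9.49000e-01  3.32619e+02]
 [ 0.00000e+00  0.00000e+00  0.00000e+00  1.00000e+00]] [523.64930216 151.25543101 189.9725432 ]
```

View pics/w1c.png

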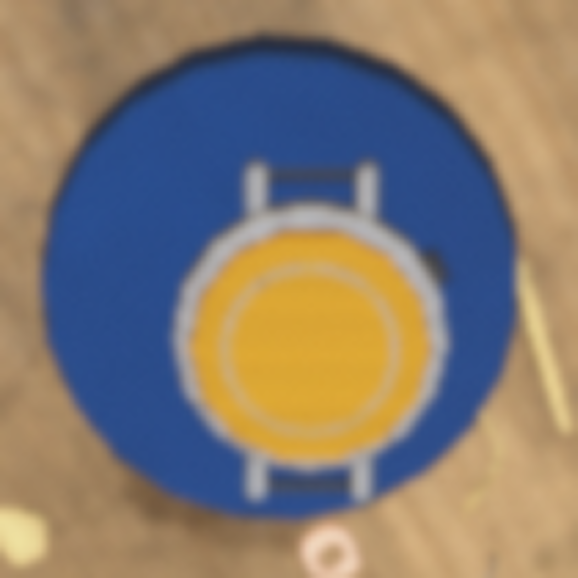

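```bash
python3 - <<'E'
from h import *
R=rot(-.502); p=[523.1,155.1]
movel([*p,60],R,max_speed=200)
print(movel([*p,19],R,max_speed=80,guard=12))
clamp(); s=read_state(); print(s['time'],s['finger_gap'],s['gripper_force'],s['eef_pos'],s['ft_force'])
c=snap('wrist','w2')
movel([*p,120],R,max_speed=200); snap('wrist','w3'); s=read_state(); print(s['time'],s['finger_gap'],s['gripper_force'],s['ft_force'])
a=load('w2')['image'][240:480,120:520];b=load('w3')['image'][240:480,120:520]
cv2.imwrite('pics/g.png',cv2.resize(np.vstack([a,b]),None,fx=1.25,fy=1.25))
E
```

```text
False
4.8167 36.597333444270284 58.28268131241202 [523.2796705  155.13410018  19.76350786] [-3.65886593 -1.22817824 15.39925695]
5.575 36.48714043005811 60.0601611379534 [-0.55740081 -0.58231278 -1.22565727]
```

View pics/g.png

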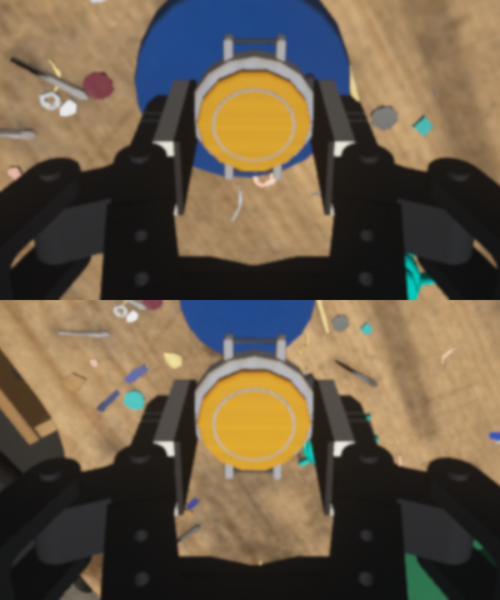

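Upper frame (z=20) and lower frame (lifted): the watch sits square between the pads, with its centre at about (313,335) full-frame. The grasp is good. Next I go over the press and view the nest from close by.

```bash
python3 - <<'E'
from h import *
def brass(c):
    m=cv2.inRange(cv2.cvtColor(c['image'],cv2.COLOR_BGR2HSV),(10,120,120),(30,255,255)); m[:260]=0;m[400:]=0;m[:,:260]=0;m[:,390:]=0
    m=cv2.morphologyEx(m,cv2.MORPH_OPEN,np.ones((9,9),np.uint8)); y,x=np.nonzero(m)
    return (x.min()+x.max())/2,(y.min()+y.max())/2,len(x),np.nanmedian(cloud(c)[m>0],0)
R=rot(-.157); N=np.array([580.8,-188.9])
movel([523.1,155.1,235],rot(-.502),max_speed=300)
t=N-45*R[:2,0]
movep([*t,235],R); movel([*t,165],R,max_speed=200)
wait(.2); c=snap('wrist','w4'); s=read_state(); e=np.array(s['eef_pos']); Rt=np.array(s['tool_rot'])
u,v,n,med=brass(c); P=onplane(c,u,v,e[2]-1.8+14.5); print(u,v,n,med,P,e,'tool',Rt.T@(P-e)); print(s['time'],s['finger_gap'],s['ft_force'])
E
```

```text
322.5 331.5 4489 [ 573.72369055 -230.10633204  179.21286908] [ 573.70504825 -230.23154999  178.87999052] [ 574.27382289 -233.47210624  166.17999052] tool [  3.10556484  -1.04771435 -12.70324648]
8.3167 36.37623282764702 [-0.63338015 -0.87845357 -0.84221004]
```

View pics/w4.png

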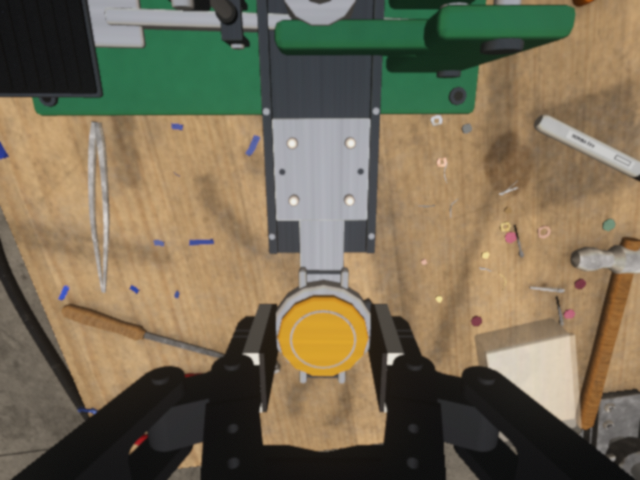

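Pins are seen at (292,143), (350,143), (294,200) and (349,200). The held watch is at about (323,336) with lugs vertical, aligned with the slide. Next I fit both numerically.

```bash
python3 - <<'E'
from h import *
c=load('w4'); im=c['image']; hsv=cv2.cvtColor(im,cv2.COLOR_BGR2HSV)
m=cv2.inRange(hsv,(8,90,90),(35,255,255)); k=np.zeros_like(m); cv2.circle(k,(323,335),52,255,-1); m&=k
m=cv2.morphologyEx(m,cv2.MORPH_CLOSE,np.ones((5,5),np.uint8))
co=max(cv2.findContours(m,0,1)[0],key=cv2.contourArea); el=cv2.fitEllipse(cv2.convexHull(co)); print(el,cv2.boundingRect(co))
s=read_state(); e=np.array(s['eef_pos']); Rt=np.array(s['tool_rot'])
for z in (e[2]-1.8+14.5,): 
    P=onplane(c,*el[0],z); print('back',P,Rt.T@(P-e))
# crown/case check by lug ends: rows
pins=[]
for u,v in((292,143),(350,143),(294,200),(349,200)):
    g=im[v-8:v+9,u-8:u+9].min(2).astype(float); w=np.clip(g-np.percentile(g,85),0,None); y,x=np.mgrid[-8:9,-8:9]
    pu,pv=u+(w*x).sum()/w.sum(),v+(w*y).sum()/w.sum(); pins.append(onplane(c,pu,pv,65)[:2]); print(pu,pv,pins[-1])
pins=np.array(pins); print(np.hypot(*(pins[0]-pins[1])),np.hypot(*(pins[0]-pins[2])))
n=pins.mean(0); d=pins[0]+pins[2]-pins[1]-pins[3]; d=-d; print('nest',n,'yaw',np.arctan2(d[1],d[0]))
W=cloud(c); print(W[170:180,300:340].reshape(-1,3).mean(0))
for a in(load('w3'),load('w1')): print(a['fx'],a['cy'])
E
```

```text
((322.7959289550781, 341.48016357421875), (92.12934875488281, 96.09114837646484), 95.42039489746094) (277, 296, 93, 92)
back [ 573.14512541 -234.49827065  178.87999052] [ -1.19621905  -0.93339445 -12.70097658]
291.55543803983784 143.12656442799224 [ 565.01030308 -167.22507389]
350.5235934664247 142.9038112522686 [ 600.07092346 -172.62637312]
293.171456564337 201.17700849118222 [ 559.61461829 -202.31566335]
349.51020408163265 200.96362023070097 [ 594.6876759  -207.72474245]
35.47423198390184 35.50299822054231
nest [ 579.84588018 -187.4729632 ] yaw -0.15293599458235652
[nan nan nan]
393.89734092353586 244.03393704953174
393.89734092353586 244.03393704953174
```

```bash
python3 - <<'E'
from h import *
R=rot(-.154); t=np.array([580.8,-187.9])-.5*R[:2,0]
movel([*t,100],R,max_speed=150); movel([*t,70.5],R,max_speed=80,guard=10)
wait(.2); c=snap('wrist','w5'); s=read_state(); print(s['time'],s['eef_pos'],s['ft_force'])
cv2.imwrite('pics/w5c.png',cv2.resize(c['image'][250:410,220:425],(780,609))[:600])
E
```

```text
9.7583 [ 580.92073474 -188.46022689   70.8685865 ] [ 0.73809616 -0.28338721 -0.60155152]
```

View pics/w5c.png

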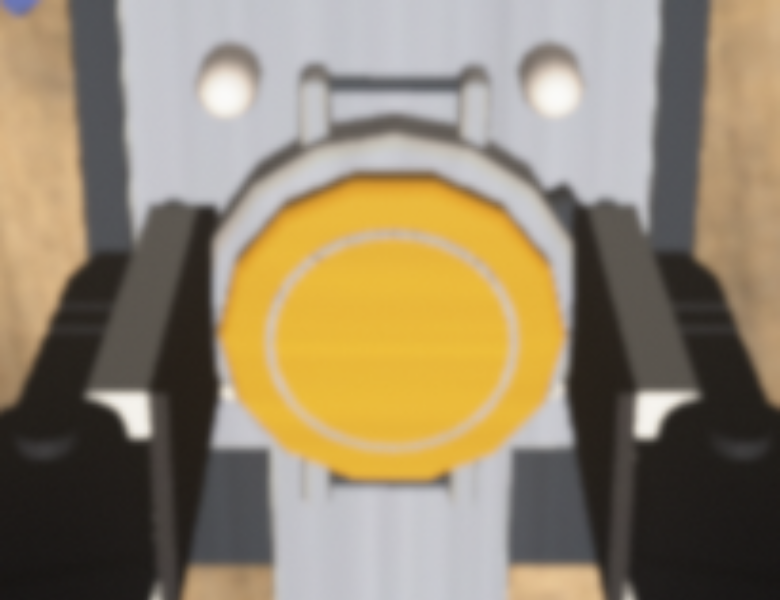

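The crop shows the far pins at (226,88) and (553,88), the near pins peeking out at (227,393) and (563,393), and the brass from y=172 to 480. It is centred across to within 0.5 mm. Next I compute the along-slide offset from the same frame.

```bash
python3 - <<'E'
from h import *
c=load('w5'); s=read_state(); e=np.array(s['eef_pos']); Rt=np.array(s['tool_rot'])
f=lambda x,y,z: (Rt.T@(onplane(c,220+x/3.805-.37,250+y/3.805-.37,z)-e)).round(2)
for n,a in dict(pl=(227,86,65),pr=(553,86,65),bt=(392,173,83.6),bb=(392,480,83.6),bl=(220,330,83.6),br=(565,330,83.6),lt=(394,66,73),lb=(388,496,73),lowpl=(227,393,65),lowpr=(562,393,65)).items(): print(n,f(*a))
E
```

```text
pl [ 19.51 -18.76   5.86]
pr [19.51 16.09  5.88]
bt [ 18.21  -1.12 -12.73]
bb [-16.46  -1.1  -12.73]
bl [  1.11 -18.14 -12.74]
br [  1.12  16.01 -12.72]
lt [24.98 -0.93 -2.13]
lb [-26.5   -1.54  -2.13]
lowpl [-18.53 -20.05   5.86]
lowpr [-18.53  18.43   5.88]
```

```bash
python3 - <<'E'
from h import *
s=read_state(); e=np.array(s['eef_pos']); R=rot(-.154)
t=(e+R@np.array([1.1,-.15,0]))[:2]
movel([*t,70],R,max_speed=60)
print(movel([*t,58.8],R,max_speed=30,guard=6)); s=read_state(); print(s['time'],s['eef_pos'],s['ft_force'])
c=snap('wrist','w6'); cv2.imwrite('pics/w6c.png',cv2.resize(c['image'][250:410,220:425],(780,609))[:600])
E
```

```text
True
10.3833 [ 580.92112778 -187.45637154   59.8162836 ] [-1.28417485 -0.47956311  8.87504167]
```

Contact came at z = 59.8, exactly as predicted, so the watch is down between the pins. I release and check.

```bash
python3 - <<'E'
from h import *
R=rot(-.154)
open_gripper(); s=read_state(); e=np.array(s['eef_pos'])
movel([e[0],e[1],130],R,max_speed=200); wait(.1)
c=snap('wrist','w7'); s=read_state(); print(s['time'],s['ft_force'])
cv2.imwrite('pics/w7c.png',cv2.resize(c['image'][170:370,200:460],(780,600),interpolation=cv2.INTER_CUBIC))
W=cloud(c); b=W[(np.abs(W[...,0]-581)<9)&(np.abs(W[...,1]+187)<9)]; A=np.c_[b[:,:2]-b[:,:2].mean(0),np.ones(len(b))]; print(len(b),np.linalg.lstsq(A,b[:,2],rcond=None)[0])
E
```

```text
11.625 [-0.80902479  0.03852459  0.68913861]
1328 [  3.58192769   4.88712562 103.65713348]
```

View pics/w7c.png

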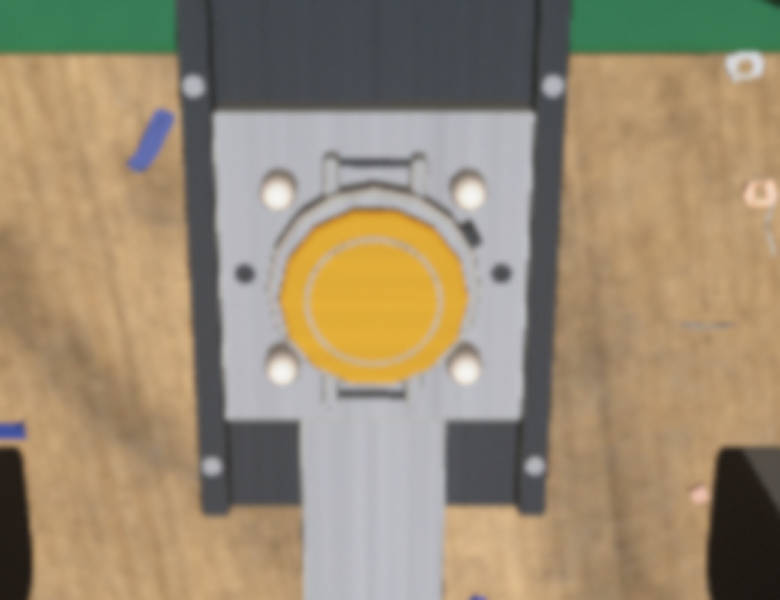

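The watch sits squarely between the four pins (crop (278,190), (468,190), (283,365), (466,365)) with its lugs along the slide. Now I push the slide.

```bash
python3 - <<'E'
from h import *
R=rot(-.154); d=R[:2,0]; n=np.array([580.9,-187.5]); P=lambda k:n+k*d
movel([*P(-165),140],R,max_speed=250); clamp()
movel([*P(-165),66],R,max_speed=200)
print(movel([*P(-50),66],R,max_speed=60,guard=15)); s=read_state(); e=np.array(s['eef_pos']);print(s['time'],(e[:2]-n)@d,s['ft_force'])
print(movel([*P(-18),66],R,max_speed=25,guard=15)); s=read_state(); e=np.array(s['eef_pos']);print(s['time'],(e[:2]-n)@d,s['ft_force'])
snap('top','t2')
E
```

```text
False
15.7833 -50.04791589643128 [-0.76605722 -0.92592642  0.81683024]
True
16.2667 -46.12404672933287 [-0.25014281 -2.47407343  2.12605522]
```

```bash
python3 - <<'E'
from h import *
s=read_state(); print(s['ft_force'],s['finger_gap'],s['eef_pos'])
a=cv2.resize(load('t2')['image'][170:325,310:455],None,fx=2.7,fy=2.7,interpolation=cv2.INTER_CUBIC)
b=snap('wrist','w8')['image']; b=cv2.resize(b,(400,300))
o=np.zeros((420,800,3),np.uint8); o[:a.shape[0],:a.shape[1]]=a; o[:300,400:]=b; cv2.imwrite('pics/c8.png',o)
E
```

```text
[-1.10069348 -1.65425598  1.15029137] 0.2773964454128942 [ 573.61192506 -233.03581242   65.712454  ]
```

View pics/c8.png

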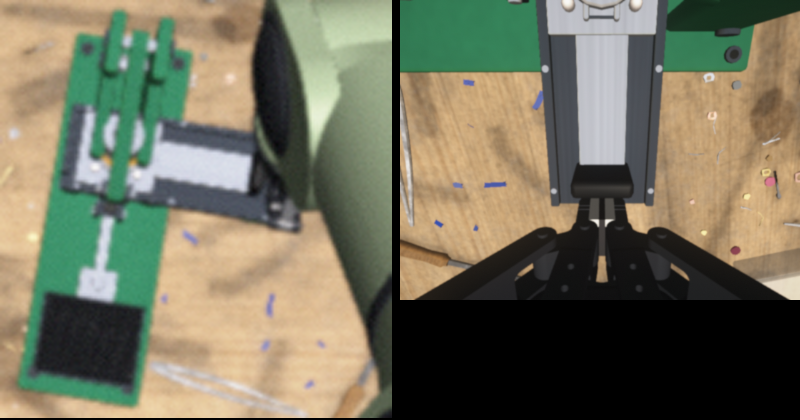

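The slide is in or nearly in. The wrist view shows the grip block at about (322,290) full-frame, with the fingers behind it. I compute the block position and push again with a guard.

```bash
python3 - <<'E'
from h import *
R=rot(-.154); d=R[:2,0]; n=np.array([580.9,-187.5]); P=lambda k:n+k*d
f=lambda c,v,z:((onplane(c,322,v,z)[:2]-n)@d).round(1)
def prof(c): 
    W=cloud(c); col=np.nanmedian(W[:,305:338],1); return [(v,((col[v,:2]-n)@d).round(0),col[v,2].round(0),int(c['image'][v,322].mean())) for v in range(230,340,6)]
c=load('w8'); print(f(c,264,84),f(c,314,84)); print(*prof(c),sep='\n')
r=movel([*P(-18),66],R,max_speed=25,guard=18); s=read_state(); e=np.array(s['eef_pos']);print(r,s['time'],(e[:2]-n)@d,s['ft_force'])
c=snap('wrist','w9'); 
W=cloud(c)
for v in range(262,320,8): print(v,((np.nanmedian(W[v,305:338],0)[:2]-n)@d).round(1),np.nanmedian(W[v,305:338],0)[2].round(1))
E
```

```text
-13.6 -32.6
(230, np.float64(-10.0), np.float64(56.0), 197)
(236, np.float64(-12.0), np.float64(56.0), 196)
(242, np.float64(-15.0), np.float64(56.0), 198)
(248, np.float64(-17.0), np.float64(56.0), 197)
(254, np.float64(-20.0), np.float64(56.0), 196)
(260, np.float64(-23.0), np.float64(56.0), 195)
(266, np.float64(-24.0), np.float64(59.0), 29)
(272, np.float64(-24.0), np.float64(65.0), 28)
(278, np.float64(-24.0), np.float64(72.0), 26)
(284, np.float64(-24.0), np.float64(77.0), 25)
(290, np.float64(-24.0), np.float64(82.0), 25)
(296, np.float64(-26.0), np.float64(84.0), 45)
(302, np.float64(-28.0), np.float64(84.0), 56)
(308, np.float64(-30.0), np.float64(84.0), 43)
(314, np.float64(-33.0), np.float64(84.0), 34)
(320, np.float64(-35.0), np.float64(84.0), 23)
(326, np.float64(-35.0), np.float64(88.0), 22)
(332, np.float64(-35.0), np.float64(92.0), 22)
(338, np.float64(-35.0), np.float64(96.0), 22)
True 16.7583 -46.178789900834865 [-0.81084115 -1.97104457  0.46585382]
262 -23.4 56.1
270 -24.2 63.3
278 -24.2 71.2
286 -24.1 78.3
294 -25.0 82.9
302 -27.4 84.1
310 -30.8 84.2
318 -35.1 81.8
```

```bash
python3 - <<'E'
from h import *
R=rot(-.154); d=R[:2,0]; x=R[:2,1]; n=np.array([580.9,-187.5])
def uv(W): return (W[...,:2]-n)@x,(W[...,:2]-n)@d
c=load('w7'); W=cloud(c); X,Y=uv(W)
print('w7 back z grid'); 
for y in range(-18,19,6): print(y,[np.round(np.nanmedian(W[...,2][(abs(X-xx)<2)&(abs(Y-y)<2)&(W[...,2]<100)]),1) for xx in range(-18,19,6)])
c=load('w9'); W=cloud(c); X,Y=uv(W)
print('w9 z map rows y, cols x -48..48')
for y in range(-60,104,6): print(y,[(lambda q: int(np.max(q)) if len(q) else -1)(W[...,2][(abs(X-xx)<3)&(abs(Y-y)<3)]) for xx in range(-48,49,6)])
E
```

```text
w7 back z grid
-18 [np.float64(65.6), np.float64(67.2), np.float64(71.6), np.float64(72.0), np.float64(67.2), np.float64(63.3), np.float64(65.5)]
-12 [np.float64(67.3), np.float64(72.3), np.float64(72.8), np.float64(73.0), np.float64(72.6), np.float64(70.7), np.float64(57.9)]
-6 [np.float64(68.7), np.float64(72.8), np.float64(72.9), np.float64(73.1), np.float64(73.1), np.float64(72.6), np.float64(66.4)]
0 [np.float64(71.9), np.float64(72.9), np.float64(73.2), np.float64(72.9), np.float64(72.9), np.float64(72.7), np.float64(67.3)]
6 [np.float64(68.3), np.float64(72.5), np.float64(72.8), np.float64(73.1), np.float64(73.0), np.float64(72.6), np.float64(66.2)]
12 [np.float64(58.8), np.float64(71.5), np.float64(72.8), np.float64(72.7), np.float64(72.7), np.float64(67.9), np.float64(58.5)]
18 [np.float64(65.2), np.float64(58.5), np.float64(65.8), np.float64(67.2), np.float64(65.6), np.float64(58.6), np.float64(65.2)]
w9 z map rows y, cols x -48..48
-60 [1, -1, 53, 48, 47, 47, -1, 116, 116, -1, -1, 47, 48, 47, -1, -1, 2]
-54 [1, 125, 132, 132, 126, 48, -1, 122, 122, -1, 48, 48, 130, 132, 13
[... 1221 characters left out ...]
49, 57, 57, 58, 58, 58, 58, 48, 49, 56, 55, 15, 15]
54 [15, -1, 55, 59, 59, 60, 60, 60, 59, 59, 59, 59, 59, 59, 55, 15, 15]
60 [15, -1, 56, 59, 60, 59, 66, 67, 65, 67, 59, 60, 59, 97, 98, 98, 99]
66 [15, -1, 56, 59, 66, 67, 68, 70, 70, 68, 66, 67, 60, 59, 55, 82, -1]
72 [50, -1, 56, 59, 59, 62, 63, -1, -1, -1, 63, 62, 59, 58, 55, 61, 15]
78 [16, -1, -1, -1, -1, -1, -1, -1, -1, -1, -1, -1, -1, -1, -1, 15, 16]
84 [-1, -1, -1, -1, -1, -1, -1, -1, -1, -1, -1, -1, -1, -1, -1, -1, -1]
90 [-1, -1, -1, -1, -1, -1, -1, -1, -1, -1, -1, -1, -1, -1, -1, -1, -1]
96 [-1, -1, -1, -1, -1, -1, -1, -1, -1, -1, -1, -1, -1, -1, -1, -1, -1]
102 [-1, -1, -1, -1, -1, -1, -1, -1, -1, -1, -1, -1, -1, -1, -1, -1, -1]
```

```bash
python3 - <<'E'
from h import *
R=rot(-.154); d=R[:2,0]; x=R[:2,1]; n=np.array([580.9,-187.5])
pun=n+100*d
for nm,c in (('scene',snap('scene','s9')),('top',load('t2'))):
    W=cloud(c); X,Y=(W[...,:2]-pun)@x,(W[...,:2]-pun)@d
    print(nm)
    for y in range(-48,49,6): print(y,[(lambda q: f'{int(q.min())}/{int(q.max())}' if len(q) else '-')(W[...,2][(abs(X-xx)<3)&(abs(Y-y)<3)]) for xx in range(-36,43,6)])
s=read_state(); print(s['qpos'].round(2) if hasattr(s['qpos'],'round') else s['qpos'], np.round(s['joint_efforts'],1))
E
```

```text
scene
-48 ['28/55', '54/58', '-', '-', '57/57', '57/58', '57/59', '55/56', '55/57', '-', '-', '-', '-', '-']
-42 ['49/56', '52/60', '58/58', '58/60', '60/60', '57/57', '-', '59/59', '-', '-', '-', '-', '-', '-']
-36 ['13/53', '12/58', '58/58', '57/64', '58/68', '57/66', '-', '-', '-', '-', '-', '-', '-', '134/143']
-30 ['13/16', '12/58', '57/66', '55/110', '13/113', '71/71', '-', '-', '-', '-', '-', '110/114', '106/113', '51/144']
-24 ['13/15', '15/58', '14/151', '13/122', '12/122', '12/123', '-', '-', '147/147', '-', '-', '117/117', '104/116', '54/143']
-18 ['13/154', '12/152', '12/154', '12/152', '13/152', '72/152', '149/153', '148/150', '149/150', '148/149', '149/149', '56/147', '53/148', '146/147']
-12 ['12/154', '12/154', '13/154', '12/153', '13/153', '72/153', '142/153', '123/152', '122/150', '132/151', '144/150', '138/149', '53/149', '146/147']
-6 ['11/152', '13/153', '13/153', '13/152', '11/151', '72/150', '72/150', '71/150', '68/147', '64/149', '58/148', '57/146', '54/147', '131/146']
0 ['12/58', '11/59', '12/119', '13/123', '57/123', '57/125', '58/124', '56/123', '62/121', 
[... 2795 characters left out ...]

24 ['12/55', '46/54', '46/66', '45/66', '43/66', '47/66', '46/67', '48/64', '46/64', '45/64', '43/69', '42/51', '49/57', '-']
30 ['9/49', '9/50', '14/66', '9/64', '8/63', '12/67', '10/63', '11/66', '10/64', '8/63', '8/67', '9/48', '9/50', '12/17']
36 ['-4/16', '0/13', '0/13', '-2/13', '-1/13', '-3/15', '-7/14', '1/13', '0/17', '-1/14', '-2/15', '-2/13', '-3/14', '-6/10']
42 ['-1/2', '-1/3', '-3/4', '-5/1', '-4/5', '-6/2', '-5/2', '-2/1', '-3/1', '-6/3', '-4/4', '-4/2', '-3/5', '-4/4']
48 ['0/4', '-3/2', '-1/4', '-3/3', '-6/6', '-2/3', '-4/1', '-5/5', '-4/4', '-2/1', '-2/2', '-3/0', '-3/1', '-3/2']
[ 0.62  0.76 -0.49  1.72  0.49  0.79 -0.27] [  -0.8 -101.4  -11.3  -26.6   -0.2    0.    -0. ]
```

The beam centreline in depth lies 85 mm from where the nest started, so the slide began about 15 mm in. The measured pad position agrees with this. It is now on its end stop, so I press the treadle.

```bash
python3 - <<'E'
from h import *
R=rot(-.154); d=R[:2,0]; n=np.array([580.9,-187.5]); P=lambda k:n+k*d
movel([*P(-65),66],R,max_speed=80); movel([*P(-65),210],R,max_speed=250)
t=[435.6,-79]
movep([*t,210],R); movel([*t,88],R,max_speed=200); wait(.2)
print(movel([*t,46],R,max_speed=30,guard=32)); s=read_state(); print(s['time'],s['eef_pos'],s['ft_force'])
print(movel([*t,33],R,max_speed=15,guard=22)); s=read_state(); print(s['time'],s['eef_pos'],s['ft_force'])
E
```

```text
False
21.3583 [434.31977142 -78.85937268  45.53454544] [-8.45293157  1.81996344 11.87149672]
True
21.8667 [433.92187871 -78.79216698  40.30593747] [-7.60071874  0.79824075 34.50094602]
```

```bash
python3 - <<'E'
from h import *
R=rot(-.154); t=[434.5,-79]
wait(.2); print(np.round(read_state()['ft_force'],1))
movel([*t,90],R,max_speed=50); movel([*t,200],R,max_speed=200); 
movep([420,-330,260],R); wait(.3)
s=read_state(); print(s['time'],s['ft_force'])
d=R[:2,0]; x=R[:2,1]; n=np.array([580.9,-187.5])
c=snap('top','t3'); W=cloud(c); sc=snap('scene','s3'); V=cloud(sc)
for A in (load('top0'),c):
    A=cloud(A); q=(np.hypot(A[...,0]-436,A[...,1]+79)<20); print('pad z',np.nanmedian(A[q],0))
X,Y=(W[...,:2]-n)@x,(W[...,:2]-n)@d
q=(abs(X)<14)&(W[...,2]>78)&(W[...,2]<92)&(Y<20)&(Y>-140); print('grip block',np.nanmedian(Y[q]),q.sum())
h=cv2.cvtColor(sc['image'],cv2.COLOR_BGR2HSV); X,Y=(V[...,:2]-n)@x,(V[...,:2]-n)@d
m=(cv2.inRange(h,(10,110,80),(32,255,255))>0)&(abs(X)<25)&(Y>50)&(Y<120)&(V[...,2]>62)&(V[...,2]<80); print('back z',m.sum(),np.nanmedian(V[m],0) if m.any() else 0)
m=(cv2.inRange(cv2.cvtColor(load('s9')['image'],cv2.COLOR_BGR2HSV),(10,110,80),(32,255,255))>0); V=cloud(load('s9')); X,Y=(V[...,:2]-n)@x,(V[...,:2]-n)@d; m&=(abs(X)<25)&(Y>50)&(Y<120)&(V[...,2]>62)&(V[...,2]<80); print('before',m.sum(),np.nanmedian(V[m],0) if m.any() else 0)
E
```

```text
[-6.2  1.7 29.8]
25.225 [-0.21694637 -0.41826789  0.26257522]
pad z [435.85894514 -80.07733164  76.02655082]
pad z [435.71040377 -78.20319051  76.43432289]
grip block -30.945412844361037 60
back z 55 [586.41467939 -99.32559479  69.63976132]
before 53 [583.7825537  -96.78888638  72.70749274]
```

The back dropped from 72.7 to 69.6 mm (3 mm, closed), the treadle is up again, and the slide is still home.

```bash
python3 -c "
from h import *
print(finish_job())"
```

```text
the job is handed in; nothing more can be done
None
```

The job is handed in at about 25 s on the robot's clock: the watch is in the nest, the slide is fully home, the back measures 3 mm lower (closed), and the treadle is up again; I did not re-check the loupe and tweezers at the end.

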